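# Load the label dispenser and hold its cover over the screw posts

## Robot

A 6-joint arm with a two-finger parallel gripper is mounted at the origin on the work surface. World frame = base frame: x ahead of the robot, y to its left, z up, the work surface at z = 0. Lengths are in mm, angles in rad, forces in N, time in s.
With the tool pointing down it reaches from about 400 to 925 mm from the base axis. Payload 12.5 kg.
Tool frame: the origin (TCP) lies midway between the tips of the shut fingers; the grasp point (between the pads) lies 19 mm behind it (env.grip_depth is the distance from the TCP to the grasp point, in mm); z points along the fingers, y is the line along which they close (so a half turn about z gives the same grasp; the last joint's range is limited). The gripper opens to 95 mm and grips with 3 to 60 N. Pads are 20 mm wide; open, the fingers measure 119 mm over their backs; the gripper's body (75 mm by 180 mm) begins 59 mm behind the grasp point.
Start: joints at [1, 0.491, 1.559, -0, 1.092, -0.106], TCP at [280.14, 558.72, 214.661] pointing down, gripper open.
Joint ranges: [-3.1, 3.1], [-0.84, 2.19], [0.05, 2.79], [-1.13, 4.28], [0.06, 2.93], [-2.69, 2.69]. Speed limits (rad/s): [2.22, 2.22, 2.79, 3.14, 3.14, 3.14].

## Interface

Orientations are given as [roll, pitch, yaw] about the fixed x, y, z axes, in that order (R = Rz(yaw) Ry(pitch) Rx(roll)).
In Python, from cell import monitor, viewer, order, env gives the robot as it stands.
- The arm moves only by the tool move_arm, never from a script. Its argument "moves" is one flat list of numbers, 4 for each row, row after row: the shift along the tool's x, y, z normalised to -1 to 1, where 1 is 0.15 m, then the turn about the tool's z normalised to -1 to 1, where 1 is pi/2 rad. A call has 1 to 10 rows; each row shifts and turns the commanded pose from where the row before left it, along the tool's axes as they then stand; what a row does not reach is not made up. A row lasts 1/8 s, in which the tool goes at most 62.5 mm and 10.7 degrees, less where a joint would pass 70% of its speed; a pose out of reach is approached as far as the arm can. A call with a number of a shift or a turn outside -1 to 1 is refused whole. A call with a gripper value outside its range is refused whole. "claw" is the finger opening in mm, from 0 to 95.1, set as the call begins (left out, the last holds). The fingers move at their own pace and stop on an object; the grip force is fixed at half the most. Time passes only in rows, so rows that do not move let the fingers close. It gives the time, the measured TCP pose, the force, the opening and the grip force at its end, in the units of the state.
- monitor.state(): the state, without advancing time (a new reading comes with each control period).
- viewer.read_camera(name): name is "side" or "top" or "wrist"; returns the picture (480x640x3 uint8, red, green, blue); there is no depth.
- viewer.camera_info(name): a dict with "K" (3x3 intrinsics, pixels), "camera_from_world" (4x4, takes a point from world to camera coordinates). Camera axes: x right, y down, z forward; pixel columns grow to the right and rows downward; lengths in mm; the calibration is good to about 2 mm. A picture is of the moment at which its call begins: read the wrist's pose just before it. camera_info takes no time and is no camera call; for the wrist camera it gives the pose at the moment of the call.
- order.job_done(): hands the job in; it is judged then, once.
The state is a dict: "t": time; "joints": joint angles; "qvel": joint speeds; "tau": joint torques, N m; "eef_pos": TCP position; "tcp_rot": TCP orientation; "ft_force": force on the tool from outside, world axes, zero at the start; "moment": the same for the moment, N m; "opening": opening from 0.0 (shut) to 1.0 (fully open); "grip_force": force on a finger pad.
Only numpy, scipy, OpenCV 4.12 (cv2) and the standard library are available. Lean on these libraries where they do the work, as an engineer would, in place of code of your own. Each camera call takes 0.05 s, during which the arm holds its last target. There are 200 camera calls.

## Task

Slide the paper label roll all the way down onto the spindle of the open label dispenser and let go of it. Then pick up the cover plate by its handle and hold it level over the dispenser, about 10 mm above the three posts and touching nothing but the gripper, two-hole edge to the front, so that each threaded hole is seen whole through the plate hole above it, ready for a colleague to put in the screws. Finish while still holding the plate there, steady, and leave everything else on the bench where it is.

Things in the scene. Friction and masses are not known exactly. Their poses are not given: they have to be found in the camera images.
- dispenser: The open label dispenser, fixed: grey deck 160 (x) x 190 (y) x 15 high, spindle in its middle, three posts. Origin: centre of its underside on the bench; z up; -x its front (tear edge, two posts, and two guide pins, tops 55 above the bench, at x -62, y +-20); +x its back (one post; black motor box 30 x 45, top 55 above the bench, at x 58, y -66). Yaw within 0.3 rad. Sizes in mm.
- spindle_foot (a point): Centre of the spindle's foot, on the deck, 15 above the bench. The spindle is 20 in diameter and 45 tall (its tip 60 above the bench), with a chamfered tip. Sizes in mm.
- roll_center (a point): Centre (half-way up) of the paper label roll, which stands on its end on the bench, axis (z) upright: 56 in outer diameter, 40 high, through bore 26 in diameter along the axis, about 90 g. Fully down on the spindle it rests on the deck, this point 20 above the deck (35 above the bench). Sizes in mm.
- roll: The same roll: origin at the centre of its underside, z along its axis.
- handle (a point): Centre of the grip bar of the cover plate's handle, over the plate's middle, 36 above its underside. The bar runs along the plate's x: 70 long, 14 wide (y), 12 high, on two feet (10 x 14) at x -30 and +30. Plate and handle weigh about 0.34 kg. Axes as the plate's own, z up. Sizes in mm.
- cover: The loose grey cover plate, steel handle, flat on the bench: 130 (x) x 170 (y) x 5 thick, with three through holes 13 in diameter in the same triangle as the posts. Origin at the centre of its underside; z up. It fits when its x and y axes lie along the dispenser's (two holes at -x, one at +x). Yaw within 0.6 rad. Sizes in mm.
- post0 (a point): Centre of the top of the post at the dispenser's front left corner (-50, +68 mm in x, y of the dispenser), 66 above the bench; post 18 in diameter with a 5 threaded hole down its middle. Sizes in mm.
- hole0 (a point): Centre, on the underside, of the cover plate hole at the plate's front left corner (-50, +68 mm in x, y of the plate); it belongs over post0. Sizes in mm.
- post1 (a point): Centre of the top of the post at the dispenser's front right corner (-50, -68 mm in x, y of the dispenser), 66 above the bench; post 18 in diameter with a 5 threaded hole down its middle. Sizes in mm.
- hole1 (a point): Centre, on the underside, of the cover plate hole at the plate's front right corner (-50, -68 mm in x, y of the plate); it belongs over post1. Sizes in mm.
- post2 (a point): Centre of the top of the post at the dispenser's middle of the back edge (+50, 0 mm in x, y of the dispenser), 66 above the bench; post 18 in diameter with a 5 threaded hole down its middle. Sizes in mm.
- hole2 (a point): Centre, on the underside, of the cover plate hole at the plate's middle of the back edge (+50, 0 mm in x, y of the plate); it belongs over post2. Sizes in mm.
- petri: Bystander, to be left alone: closed flat petri dish, 90 across, 16 high. Origin at the centre of its underside. Sizes in mm.
- petri_stack: Bystander, to be left alone: three stacked petri dishes, 90 across, 48 high, behind the dispenser. Origin at the centre of its underside. Sizes in mm.
- screw_dish: Bystander, to be left alone: small white dish holding screws, 68 across, 15 high. Origin at the centre of its underside. Sizes in mm.
- beaker: Bystander, to be left alone: glass beaker, 84 across, 100 high. Origin at the centre of its underside. Sizes in mm.
- wash_bottle: Bystander, to be left alone: white plastic bottle, 64 across, 150 high. Origin at the centre of its underside. Sizes in mm.
- screwdriver: Bystander, to be left alone: screwdriver lying behind the dispenser, 160 long. Origin under its middle. Sizes in mm.
- forceps: Bystander, to be left alone: steel forceps lying flat, 130 long. Origin at the centre of its underside. Sizes in mm.
Not all that is in view belongs to the job. What is shaped like the dispenser but red is not meant.

How it is judged (in metres and radians):
On the way:
1. the roll is fully down on the spindle and let go (horizontal distance between roll_center and spindle_foot below 0.006 m and z of roll_center in the frame of spindle_foot below 0.023 m and angle between roll_center's own z axis and vertical below 0.08 rad and contact force between roll and the fingers below 0.05 N and linear speed of roll below 0.02 m/s), for 0.2 s.
At the end, for the whole second after the job is handed in: Roll on the spindle (axis within 6 mm, at most 3 mm off the deck), upright, still and let go. Cover held by the fingers, still, level within 0.08 rad, touching neither dispenser nor roll, each hole within 4 mm sideways of its threaded hole and 4 to 18 mm above its post (all of step 1 and horizontal distance between hole0 and post0 below 0.004 m and z of hole0 in the frame of post0 between 0.004 and 0.018 m and horizontal distance between hole1 and post1 below 0.004 m and z of hole1 in the frame of post1 between 0.004 and 0.018 m and horizontal distance between hole2 and post2 below 0.004 m and z of hole2 in the frame of post2 between 0.004 and 0.018 m and angle between handle's own z axis and vertical below 0.08 rad and contact force between cover and the fingers above 1 N and contact force between cover and dispenser below 0.05 N and contact force between cover and roll below 0.05 N and linear speed of cover below 0.02 m/s); the arm keeps its last pose, push and grip.
It fails at once if a bystander is moved by more than 30 mm (distance of any of petri, petri_stack, screw_dish, beaker, wash_bottle, screwdriver, forceps from where it was at the start of the episode above 0.03 m).
It also fails if it takes over 67 s, if anything falls off the work surface, if the arm or the gripper's body presses on something with over 40 N, if the wrist force passes 120 N, or if a joint passes its speed limit or range.

## Working session

There is one attempt and no reset: what is moved stays moved. The work goes in short steps, Python scripts to look and compute and a tool call to move; the robot and the scene stay as the last step left them, time stands still between calls to the robot, and variables do not carry over. Pictures are saved under pics/ and viewed, at most 10 in all, crops included, and the job is handed in when it is done.

Besides the shell and the picture viewer there is one more tool, called after ">>>" in YAML: its name, and indented under it one key for each argument. move_arm: Moves the arm, as the interface text tells. Scaled input: -1 to 1 covers 0.15 m each way for a shift and pi/2 rad each way for a turn. Its arguments: {"type":"object","properties":{"moves":{"type":"array"},"claw":{"type":"number"}},"required":["moves"]}

```bash
mkdir -p pics
python3 - <<'E'
from cell import monitor,viewer,env
import cv2,numpy as np
print(monitor.state())
for n in("top","side"):
    i=viewer.camera_info(n);print(n,np.round(i["K"],1).tolist(),np.round(i["camera_from_world"],4).tolist())
    cv2.imwrite(f"pics/{n}0.png",viewer.read_camera(n)[:,:,::-1])
E
```

```text
{'t': 0.0, 'joints': array([ 1.00040168e+00,  4.91556270e-01,  1.55947772e+00, -6.49454027e-06,
        1.09171191e+00, -1.05597847e-01]), 'qvel': array([ 0.00143692, -0.00045887, -0.0014781 ,  0.0004189 , -0.00186058,
       -0.00051227]), 'tau': array([ 3.81251466e-04, -6.12652588e+01, -2.58182305e+01,  6.92050369e-02,
        4.82130842e-02, -1.42698177e-04]), 'eef_pos': array([279.98860737, 558.48412667, 214.05406194]), 'tcp_rot': array([-3.14044522e+00, -1.15826640e-04,  2.67679878e+00]), 'ft_force': array([-0.33634352, -0.92676698, -0.65720705]), 'moment': array([ 0.00653514, -0.08044813,  0.02083815]), 'grip_force': 0.0, 'opening': 1.0022787979107015}
top [[452.5, 0.0, 316.1], [0.0, 452.5, 240.7], [0.0, 0.0, 1.0]] [[0.0078, -1.0, -0.0022, -10.6433], [-0.9987, -0.0077, -0.0512, 527.708], [0.0512, 0.0026, -0.9987, 1286.9247], [0.0, 0.0, 0.0, 1.0]]
side [[465.8, 0.0, 319.1], [0.0, 465.8, 239.1], [0.0, 0.0, 1.0]] [[0.9955, -0.0937, 0.0133, -519.458], [-0.056, -0.6964, -0.7155, 85.8462], [0.0763, 0.7115, -0.6985, 1107.471], [0.0, 0.0, 0.0, 1.0]]
```

View pics/top0.png

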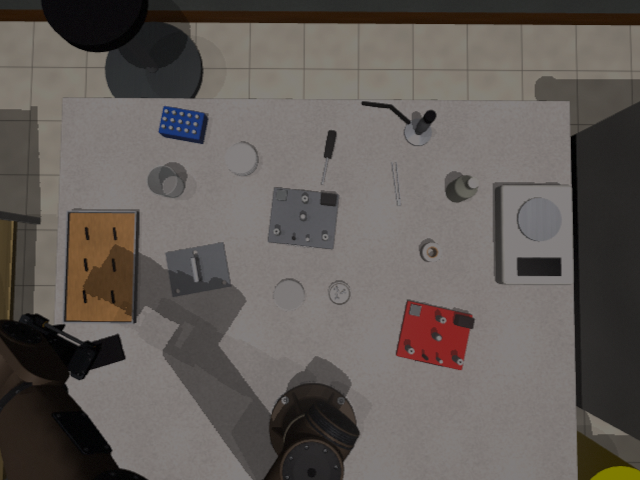

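View pics/side0.png

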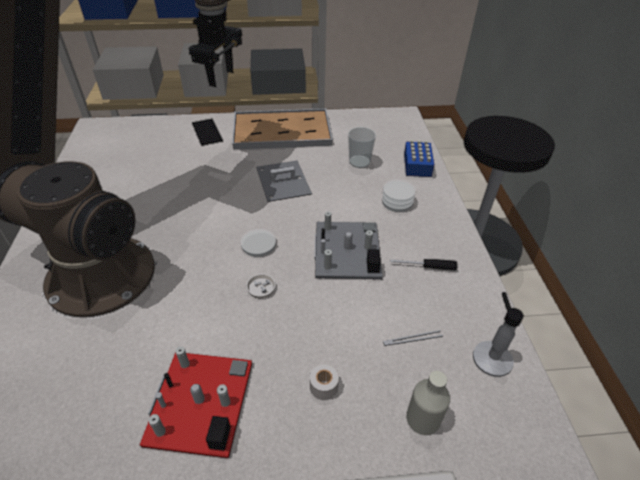

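Candidates: grey dispenser at (303,217) and red one at (436,335) in the top view. The grey one is meant, since red is excluded. The roll is the white ring at (429,251), the only bored white cylinder, and the cover is the grey plate at (198,269). I'll confirm these in one enlarged crop.

```bash
cat > h.py <<'E'
from cell import monitor,viewer,env
import cv2,numpy as np
from scipy.spatial.transform import Rotation as R
def ray(n,uv,z,info=None):
    i=info or viewer.camera_info(n);T=np.array(i["camera_from_world"]);K=np.array(i["K"])
    d=T[:3,:3].T@np.linalg.solve(K,[uv[0],uv[1],1]);c=-T[:3,:3].T@T[:3,3]
    return c+d*(z-c[2])/d[2]
def proj(n,p,info=None):
    i=info or viewer.camera_info(n);T=np.array(i["camera_from_world"]);q=np.array(i["K"])@(T[:3,:3]@np.array(p)+T[:3,3]);return q[:2]/q[2]
def plan(target,yaw=None):
    """shift in tool axes (units) and turn (units) from measured pose"""
    s=monitor.state();M=R.from_euler('xyz',s["tcp_rot"])
    d=M.inv().apply(np.array(target)-s["eef_pos"])/150
    t=0
    if yaw is not None: t=-((yaw-s["tcp_rot"][2]+np.pi)%(2*np.pi)-np.pi)/(np.pi/2)
    print("pos",s["eef_pos"].round(1),"rot",s["tcp_rot"].round(4),"shift",d.round(4),"turn",round(t,4),"rows>=",np.ceil(max(np.linalg.norm(d)/.41,abs(t)/.118)))
E
python3 - <<'E'
from h import *
im=cv2.imread("pics/top0.png")
c=lambda x,y,w,h:cv2.resize(im[y:y+h,x:x+w],(400,300),interpolation=cv2.INTER_CUBIC)
cv2.imwrite("pics/c0.png",np.vstack([np.hstack([c(257,180,96,72),c(150,232,96,72)]),np.hstack([c(405,233,48,36),c(390,292,96,72)])]))
print(ray("top",(303,217),60),ray("top",(198,269),36),ray("top",(430,250),40))
print(ray("side",(348,234),60),ray("side",(284,172),36),ray("side",(324,376),40))
i=viewer.camera_info("wrist");print(i["K"]);T=np.array(i["camera_from_world"]);s=monitor.state()
M=R.from_euler('xyz',s["tcp_rot"]).as_matrix();c=-T[:3,:3].T@T[:3,3];print(M.T@(c-s["eef_pos"]),(T[:3,:3]@M).round(3))
E
```

```text
[591.06879064  30.2994571   60.        ] [444.26314679 325.48803603  36.        ] [ 502.71172088 -326.92667144   40.        ]
[594.67471036  31.596944    60.        ] [450.12397728 329.56171493  36.        ] [ 499.53074687 -330.49297392   40.        ]
[[366.89087544   0.         322.5223659 ]
 [  0.         366.89087544 238.70278176]
 [  0.           0.           1.        ]]
[  79.85638429    0.26083321 -169.11194024] [[-0.     1.    -0.   ]
 [-0.96  -0.001 -0.281]
 [-0.281  0.     0.96 ]]
```

View pics/c0.png

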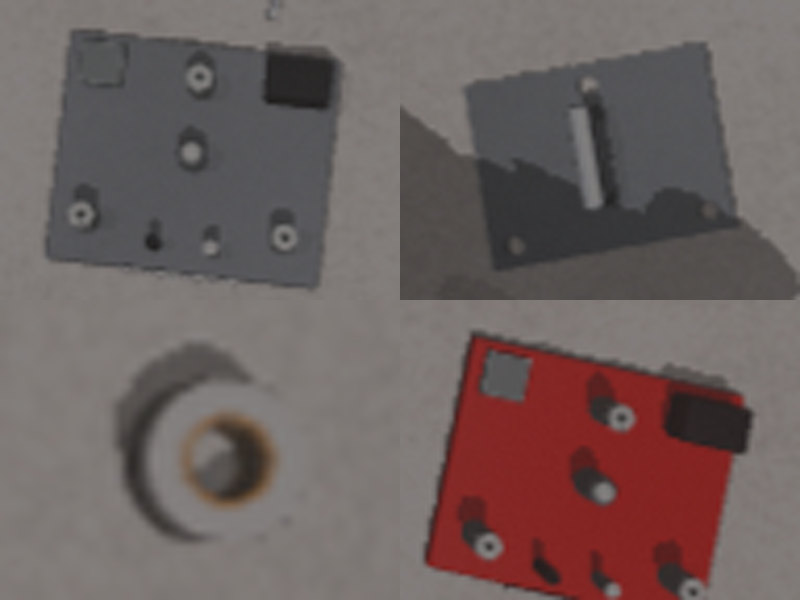

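The crop confirms the grey dispenser: spindle at about (303,217), two posts and two pins at the bottom (front). Also confirmed are the roll with its brown bore and the cover with two holes at its front. Next I go over the cover for a wrist view.

```bash
python3 -c "
from h import *
plan((440,330,225),3.32)"
```

```text
pos [280.  558.5 214.1] rot [-3.1406e+00 -1.0000e-04  2.6767e+00] shift [-1.6361 -0.8837 -0.0718] turn -0.4095 rows>= 5.0
```

>>> move_arm:
  moves: [-0.33, -0.18, -0.015, 0, -0.33, -0.18, -0.015, 0, -0.33, -0.18, -0.015, 0, -0.33, -0.18, -0.015, 0, -0.32, -0.16, -0.012, 0, 0, 0, 0, -0.1024, 0, 0, 0, -0.1024, 0, 0, 0, -0.1024, 0, 0, 0, -0.1024, 0, 0, 0, 0]

```text
t: 1.35
eef_pos: [440.8, 330.4, 225.2]
tcp_rot: [-3.141, -0.0, -2.964]
ft_force: [-0.1, 0.0, 0.3]
opening: 0.999
grip_force: 0.0
```

Run:
```python
from h import *
i=viewer.camera_info("wrist");im=viewer.read_camera("wrist")
cv2.imwrite("pics/wc.png",im[:,:,::-1]);np.savez("wc.npz",K=i["K"],camera_from_world=i["camera_from_world"])
plan((592,31,240),3.0236)
```

```text
pos [440.8 330.4 225.3] rot [-3.1416e+00 -3.0000e-04 -2.9665e+00] shift [-0.645  -2.1412 -0.0982] turn 0.1866 rows>= 6.0
```

View pics/wc.png

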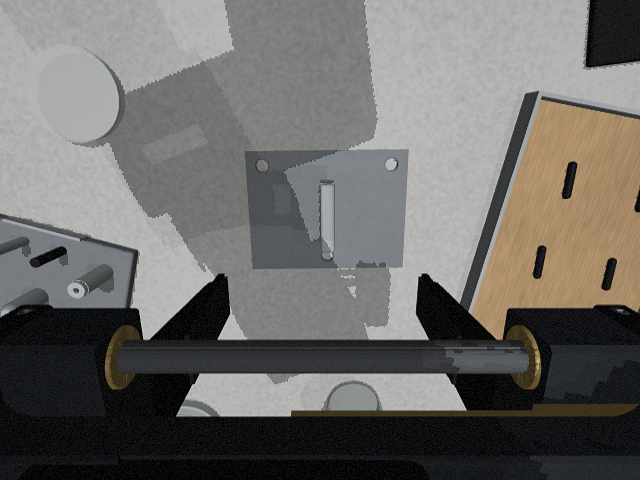

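The wrist view shows the cover's front holes at (262,165) and (391,164), the handle bar around (327,217), and the back hole hidden by the handle foot at (328,256). Next the dispenser.

>>> move_arm:
  moves: [-0.1075, -0.357, -0.04, 0, -0.1075, -0.357, -0.04, 0, -0.1075, -0.357, -0.04, 0, -0.1075, -0.357, -0.04, 0, -0.1075, -0.357, -0.04, 0, -0.1075, -0.357, -0.04, 0, 0, 0, 0, 0.0933, 0, 0, 0, 0.0933, 0, 0, 0, 0, 0, 0, 0, 0]

```text
t: 2.65
eef_pos: [593.1, 31.6, 261.4]
tcp_rot: [3.142, -0.0, 3.029]
ft_force: [-0.1, -0.0, -0.4]
opening: 1.001
grip_force: 0.0
```

Run:
```python
from h import *
i=viewer.camera_info("wrist");im=viewer.read_camera("wrist")
cv2.imwrite("pics/wd.png",im[:,:,::-1]);np.savez("wd.npz",K=i["K"],camera_from_world=i["camera_from_world"])
plan((501,-328,190))
```

```text
pos [593.1  31.6 261.4] rot [3.1415 0.     3.0289] shift [ 0.3407 -2.4515  0.4761] turn 0 rows>= 7.0
```

View pics/wd.png

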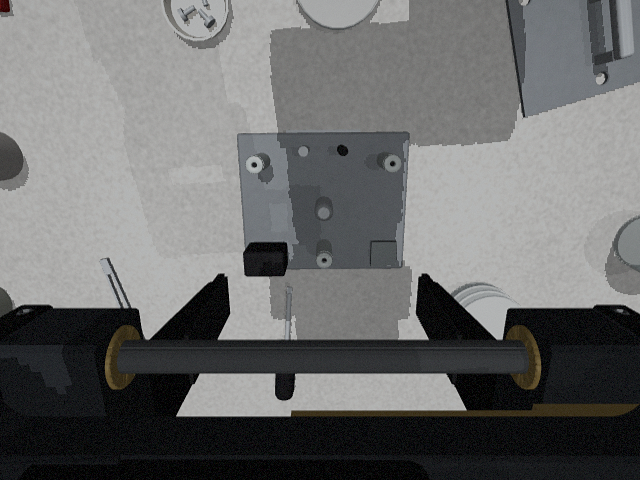

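The dispenser view shows post1 at (254,164), post0 at (392,163), post2 at (324,260) and the spindle tip at about (323,211). Next I go over the roll and process all views.

>>> move_arm:
  moves: [0.0487, -0.35, 0.06, 0, 0.0487, -0.35, 0.06, 0, 0.0487, -0.35, 0.06, 0, 0.0487, -0.35, 0.06, 0, 0.0487, -0.35, 0.06, 0, 0.0487, -0.35, 0.06, 0, 0.0487, -0.35, 0.06, 0, 0, 0, 0, 0, 0, 0, 0, 0]

```text
t: 3.82
eef_pos: [500.4, -327.4, 198.4]
tcp_rot: [3.141, -0.0, 3.027]
ft_force: [-0.1, 0.6, -0.4]
opening: 0.998
grip_force: 0.0
```

Run:
```python
from h import *
i=viewer.camera_info("wrist");im=viewer.read_camera("wrist")
cv2.imwrite("pics/wr.png",im[:,:,::-1]);np.savez("wr.npz",K=i["K"],camera_from_world=i["camera_from_world"])
print(monitor.state()["eef_pos"],proj("wrist",(501,-328,40)))
a=cv2.imread("pics/wd.png");b=cv2.imread("pics/wc.png");r=im[:,:,::-1]
z=lambda m,x,y,w,h:cv2.resize(m[y:y+h,x:x+w],(400,300),interpolation=cv2.INTER_NEAREST)
u,v=proj("wrist",(501,-328,40)).astype(int)
cv2.imwrite("pics/c1.png",np.vstack([np.hstack([z(a,229,130,200,150),z(b,237,142,180,135)]),np.hstack([z(r,u-80,v-60,160,120),z(a,304,192,40,30)])]))
def gray(m):return cv2.cvtColor(m,cv2.COLOR_BGR2GRAY)
def blob(m,uv,dark,rad):
    g=gray(m)[uv[1]-rad:uv[1]+rad+1,uv[0]-rad:uv[0]+rad+1];t,k=cv2.threshold(g,0,255,cv2.THRESH_OTSU+(cv2.THRESH_BINARY_INV if dark else 0))
    n,l,s,c=cv2.connectedComponentsWithStats(k);j=1+np.argmin(np.hypot(*(c[1:]-rad).T));return c[j]+np.array(uv)-rad,s[j].tolist(),t
W=np.load("wd.npz");P=[]
for uv in((392,163),(254,164),(324,260)):
    c,s,t=blob(a,uv,True,4);p=ray("",c,66,W);P.append(p);print("post",c.round(1),s,t,p.round(1))
    print(gray(a)[uv[1]-5:uv[1]+6,uv[0]-5:uv[0]+6].tolist() if uv[0]==254 else "")
C=np.load("wc.npz")
for uv in((391,164),(262,165)):
    c,s,t=blob(b,uv,False,10);print("hole",c.round(1),s,t,ray("",c,5,C).round(1),ray("",c,0,C).round(1))
```

```text
[ 500.67357845 -326.98267826  198.59649101] [320.91498732 222.13867788]
post [392.1 163.1] [2, 2, 5, 5, 22] 68.0 [551.3 105.2  66. ]

post [253.8 164.3] [1, 2, 6, 6, 24] 106.0 [537.2 -29.1  66. ]
[[179, 178, 178, 180, 174, 179, 179, 181, 182, 184, 177], [181, 176, 173, 174, 169, 170, 173, 176, 180, 179, 183], [177, 178, 172, 167, 166, 165, 167, 169, 177, 177, 182], [179, 173, 169, 128, 88, 84, 106, 169, 170, 174, 178], [180, 173, 133, 66, 24, 23, 39, 114, 172, 169, 172], [181, 171, 100, 38, 33, 26, 28, 38, 170, 168, 171], [178, 174, 122, 39, 20, 32, 33, 29, 167, 166, 166], [180, 179, 138, 78, 36, 31, 15, 74, 171, 171, 166], [180, 183, 177, 145, 124, 91, 135, 164, 174, 175, 169], [180, 181, 186, 179, 180, 175, 177, 178, 180, 173, 171], [171, 180, 182, 183, 185, 184, 182, 179, 174, 169, 174]]
post [324.  259.9] [2, 2, 5, 5, 20] 76.0 [643.3  27.9  66. ]

hole [390.5 163.7] [5, 4, 11, 12, 99] 148.0 [381.9 392.4   5. ] [382.1 393.3   0. ]
hole [262.  165.3] [5, 5, 11, 12, 104] 96.0 [407.  260.6   5. ] [407.6 259.9   0. ]
```

View pics/c1.png

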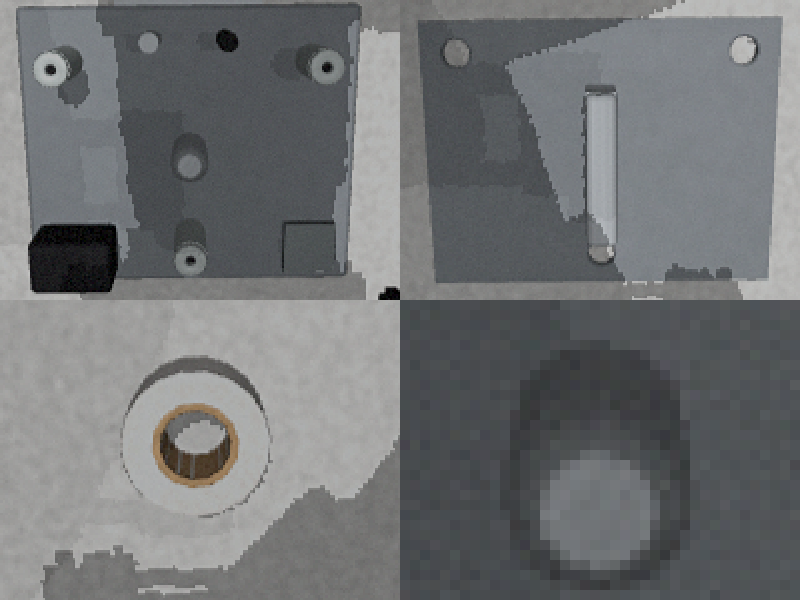

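Run:
```python
from h import *
W,C,Q=[np.load(f"{n}.npz") for n in("wd","wc","wr")]
print("spindle tip",ray("",(323.8,213),60,W).round(1))
e=[ray("",p,42,C) for p in((327.4,184.5),(327.4,251.5))];print("bar ends",np.round(e,1))
r=cv2.imread("pics/wr.png");hsv=cv2.cvtColor(r,cv2.COLOR_BGR2HSV)
m=np.zeros(r.shape[:2],np.uint8);m[180:270,270:370]=((hsv[180:270,270:370,1]>70))*255
c=max(cv2.findContours(m,cv2.RETR_EXTERNAL,cv2.CHAIN_APPROX_NONE)[0],key=cv2.contourArea)
E=cv2.fitEllipse(c);print("brown",E,ray("",E[0],40,Q).round(1))
g=cv2.cvtColor(r,cv2.COLOR_BGR2GRAY)
print("outer",ray("",(318.4,219.6),40,Q).round(1), g[220,280:300],g[220,340:360])
plan((ray("",E[0],40,Q)[0],ray("",E[0],40,Q)[1],60),np.pi-.104)
```

```text
spindle tip [594.5  33.3  60. ]
bar ends [[409.8 330.1  42. ]
 [476.3 342.3  42. ]]
brown ((317.5575866699219, 219.66949462890625), (32.04485321044922, 33.39406204223633), 92.44554138183594) [ 498.  -331.2   40. ]
outer [ 498.  -330.4   40. ] [156 160 162 158 154 153 151 155 147 173 174 172 171 171 171 173 172 173
 174 171] [172 174 172 172 174 172 172 160 171 169 168 167 170 171 168 164 166 164
 168 169]
pos [ 500.7 -327.   198.6] rot [3.1414e+00 2.0000e-04 3.0283e+00] shift [ 0.0148 -0.0302  0.924 ] turn -0.0059 rows>= 3.0
```

>>> move_arm:
  moves: [0.0148, -0.0287, 0.2, -0.0059, 0, 0, 0.3, 0, 0, 0, 0.3, 0, 0, 0, 0.244, 0, 0, 0, 0.2, 0, 0, 0, 0, 0]
  claw: 95

```text
t: 4.62
eef_pos: [497.6, -330.1, 10.5]
tcp_rot: [3.14, -0.003, 3.038]
ft_force: [-0.2, 0.2, 1.1]
opening: 0.997
grip_force: 0.0
```

>>> move_arm:
  moves: [0, 0, 0, 0, 0, 0, 0, 0, 0, 0, 0, 0, 0, 0, 0, 0, 0, 0, 0, 0, 0, 0, 0, 0]
  claw: 40

```text
t: 5.38
eef_pos: [497.7, -331.9, 12.1]
tcp_rot: [-3.142, 0.0, 3.036]
ft_force: [-0.8, 0.9, 5.5]
opening: 0.572
grip_force: 30.0
```

>>> move_arm:
  moves: [0, 0, -0.2, 0, 0, 0, -0.38, 0, 0, 0, -0.2, 0, 0, 0, 0, 0]

```text
t: 5.88
eef_pos: [498.3, -332.3, 130.7]
tcp_rot: [-3.14, 0.003, 3.036]
ft_force: [-0.1, -0.0, -1.3]
opening: 0.572
grip_force: 30.0
```

```bash
python3 -c "
from h import *
print({k:monitor.state()[k] for k in('ft_force','opening','grip_force')})
plan((593.8,33.1,130),np.pi-.104)"
```

```text
{'ft_force': array([-0.0728529 , -0.02608848, -1.29822981]), 'opening': 0.5715494392868757, 'grip_force': 29.999557686969638}
pos [ 498.3 -332.3  130.7] rot [-3.1395  0.0032  3.0364] shift [-3.7710e-01  2.4896e+00  8.0000e-04] turn -0.0008 rows>= 7.0
```

>>> move_arm:
  moves: [-0.0539, 0.3557, 0, 0, -0.0539, 0.3557, 0, 0, -0.0539, 0.3557, 0, 0, -0.0539, 0.3557, 0, 0, -0.0539, 0.3557, 0, 0, -0.0539, 0.3557, 0, 0, -0.0539, 0.3557, 0, 0, 0, 0, 0, 0, 0, 0, 0, 0]

```text
t: 7.0
eef_pos: [592.6, 33.6, 127.5]
tcp_rot: [-3.141, -0.002, 3.037]
ft_force: [-0.6, -0.5, -1.3]
opening: 0.576
grip_force: 30.0
```

Run:
```python
from h import *
i=viewer.camera_info("wrist");im=viewer.read_camera("wrist")[:,:,::-1]
cv2.imwrite("pics/w2.png",im)
hsv=cv2.cvtColor(im,cv2.COLOR_BGR2HSV);s=monitor.state()
zt=s["eef_pos"][2]+28;u,v=proj("wrist",(*s["eef_pos"][:2],zt)).astype(int);print(u,v)
m=np.zeros(im.shape[:2],np.uint8);m[v-60:v+60,u-70:u+70]=(hsv[v-60:v+60,u-70:u+70,1]>70)*255
c=max(cv2.findContours(m,cv2.RETR_EXTERNAL,cv2.CHAIN_APPROX_NONE)[0],key=cv2.contourArea)
E=cv2.fitEllipse(c);print("brown",E,ray("",E[0],zt,i).round(1))
plan((594.1,33.1,28),np.pi-.104)
cv2.imwrite("pics/c2.png",cv2.resize(im[130:310,200:440],(800,600)))
```

```text
321 324
brown ((322.9313049316406, 317.83355712890625), (46.45651626586914, 70.02677154541016), 90.6816177368164) [589.4  34.5 155.8]
pos [592.6  32.9 127.8] rot [-3.1414e+00 -1.7000e-03  3.0359e+00] shift [-0.0108  0.0022  0.6652] turn -0.0011 rows>= 2.0
```

View pics/c2.png

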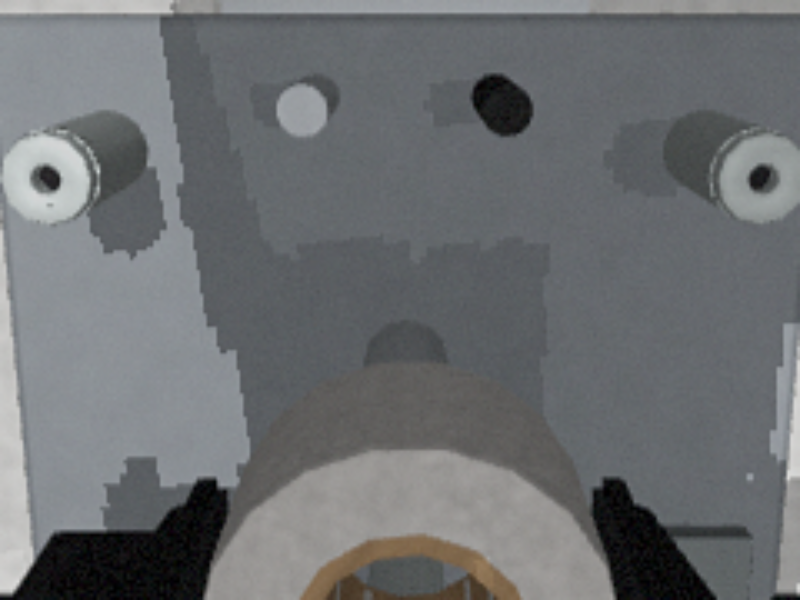

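The crop shows the roll in the gripper above the spindle, with the spindle's shaft visible just in front of it at (406,345). The front post holes are at crop (46,178) and (762,178). I use them to refine the position.

Run:
```python
from h import *
a=ray("wrist",(428.6,183.4),66);b=ray("wrist",(213.8,183.4),66);print(a,b,(a+b)/2)
d=(a-b)[:2];yaw=np.arctan2(-d[0],d[1]);print(np.linalg.norm(d),yaw,((a+b)/2)[:2]+50*np.array([np.cos(yaw),np.sin(yaw)]))
print(monitor.state()["eef_pos"],monitor.state()["tcp_rot"])
```

```text
[551.68634024 104.78111615  66.        ] [537.37346218 -29.41245965  66.        ] [544.52990121  37.68432825  66.        ]
134.95471190350224 -0.10625673321656692 [594.24790435  32.38148337]
[592.63438765  32.94206439 127.77930441] [-3.14139294e+00 -1.73305868e-03  3.03592119e+00]
```

>>> move_arm:
  moves: [-0.0095, 0.001, 0, 0, 0, 0, 0.2, 0, 0, 0, 0.1, 0, 0, 0, 0, 0, 0, 0, 0.1, 0, 0, 0, 0.08, 0, 0, 0, 0, 0]

```text
t: 7.92
eef_pos: [594.2, 33.7, 55.9]
tcp_rot: [-3.142, -0.002, 3.036]
ft_force: [-0.4, 0.6, -0.6]
opening: 0.573
grip_force: 30.0
```

```bash
python3 -c "
from h import *
print(monitor.state()['ft_force'],monitor.state()['moment'])
plan((594.0,32.8,27.6),np.pi-.104)"
```

```text
[-0.4078756   0.56448636 -0.64654473] [ 0.02544348  0.02073316 -0.01042617]
pos [594.2  33.7  55.9] rot [-3.1416e+00 -1.6000e-03  3.0364e+00] shift [ 0.0002 -0.0061  0.1884] turn -0.0008 rows>= 1.0
```

>>> move_arm:
  moves: [0, 0, 0.08, 0, 0, 0, 0.06, 0, 0, 0, 0.03, 0, 0, 0, 0.016, 0, 0, 0, 0, 0, 0, 0, 0, 0]

```text
t: 8.68
eef_pos: [594.8, 33.7, 29.2]
tcp_rot: [3.142, 0.0, 3.036]
ft_force: [0.3, 0.3, -1.7]
opening: 0.573
grip_force: 30.0
```

>>> move_arm:
  moves: [0, 0, 0, 0, 0, 0, 0, 0, 0, 0, 0, 0, 0, 0, 0, 0]
  claw: 75

```text
t: 9.18
eef_pos: [594.7, 33.7, 29.0]
tcp_rot: [3.142, 0.0, 3.036]
ft_force: [-0.1, -0.2, -0.7]
opening: 0.789
grip_force: 0.0
```

>>> move_arm:
  moves: [0, 0, -0.05, 0, 0, 0, -0.2, 0, 0, 0, -0.35, 0, 0, 0, -0.4, 0, 0, 0, -0.4, 0, 0, 0, -0.2, 0, 0, 0, 0, 0]

```text
t: 10.05
eef_pos: [595.1, 33.7, 271.8]
tcp_rot: [3.141, 0.005, 3.036]
ft_force: [-0.1, 0.5, -1.0]
opening: 0.788
grip_force: 0.0
```

Run:
```python
from h import *
i=viewer.camera_info("wrist");im=viewer.read_camera("wrist")[:,:,::-1]
cv2.imwrite("pics/w3.png",im);np.savez("w3.npz",K=i["K"],camera_from_world=i["camera_from_world"])
u,v=proj("",(594.2,32.8,55),i).astype(int);print(u,v)
hsv=cv2.cvtColor(im,cv2.COLOR_BGR2HSV)
m=np.zeros(im.shape[:2],np.uint8);m[v-40:v+40,u-40:u+40]=(hsv[v-40:v+40,u-40:u+40,1]>70)*255
c=max(cv2.findContours(m,cv2.RETR_EXTERNAL,cv2.CHAIN_APPROX_NONE)[0],key=cv2.contourArea)
E=cv2.fitEllipse(c);print("brown",E,ray("",E[0],55,i).round(1))
cv2.imwrite("pics/c3.png",cv2.resize(im[v-90:v+90,u-120:u+120],(800,600)))
plan((443.7,336,232),np.pi+.187)
```

```text
321 207
brown ((322.41656494140625, 207.5526123046875), (27.650754928588867, 28.575393676757812), 83.47795104980469) [594.9  34.1  55. ]
pos [594.5  33.7 269.8] rot [3.1414e+00 1.7000e-03 3.0364e+00] shift [1.2119 1.8987 0.2502] turn -0.186 rows>= 6.0
```

View pics/c3.png

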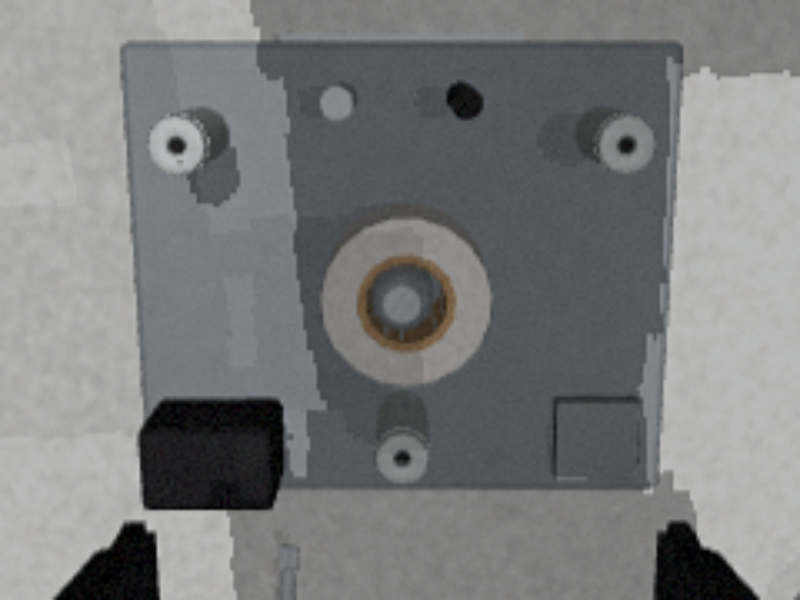

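The roll sits on the spindle, concentric to about 1 mm and let go, with all three post holes visible. Next the cover handle.

>>> move_arm:
  moves: [0.202, 0.3164, 0.04, 0, 0.202, 0.3164, 0.04, 0, 0.202, 0.3164, 0.04, 0, 0.202, 0.3164, 0.04, 0, 0.202, 0.3164, 0.04, 0, 0.202, 0.3164, 0.05, 0, 0, 0, 0, -0.093, 0, 0, 0, -0.093, 0, 0, 0, 0, 0, 0, 0, 0]

```text
t: 11.35
eef_pos: [443.6, 335.7, 230.7]
tcp_rot: [-3.141, -0.001, -2.958]
ft_force: [0.4, 0.5, 0.4]
opening: 0.789
grip_force: 0.0
```

Run:
```python
from h import *
i=viewer.camera_info("wrist");b=viewer.read_camera("wrist")[:,:,::-1];cv2.imwrite("pics/w4.png",b)
g=cv2.cvtColor(np.ascontiguousarray(b),cv2.COLOR_BGR2GRAY);H=[]
for p in((382,392.9,2.5),(407.3,260.3,2.5)):
    u,v=proj("",p,i).round().astype(int);k=g[v-10:v+11,u-10:u+11];t,k=cv2.threshold(k,0,255,cv2.THRESH_OTSU)
    n,l,s,c=cv2.connectedComponentsWithStats(k);j=1+np.argmin(np.hypot(*(c[1:]-10).T));q=ray("",c[j]+[u-10,v-10],2.5,i);H.append(q);print(s[j],q.round(1))
d=(H[0]-H[1])[:2];y=np.arctan2(-d[0],d[1]);c=((H[0]+H[1])/2)[:2]+50*np.array([np.cos(y),np.sin(y)]);print(np.linalg.norm(d),y,c)
plan((*c,17),np.pi+y)
```

```text
[ 5  5 11 12 98] [382.1 392.8   2.5]
[ 4  5 12 11 99] [407.3 260.2   2.5]
134.9640205761214 0.18787997672218085 [443.84205696 335.87008718]
pos [443.7 335.7 231. ] rot [-3.1414e+00 -8.0000e-04 -2.9576e+00] shift [-0.0024  0.0015  1.4264] turn -0.0025 rows>= 4.0
```

>>> move_arm:
  moves: [0, 0, 0.35, -0.0025, 0, 0, 0.38, 0, 0, 0, 0.38, 0, 0, 0, 0.22, 0, 0, 0, 0.096, 0, 0, 0, 0, 0]

```text
t: 12.15
eef_pos: [443.8, 335.8, 17.3]
tcp_rot: [-3.141, -0.001, -2.952]
ft_force: [-0.2, -0.1, 0.3]
opening: 0.787
grip_force: 0.0
```

>>> move_arm:
  moves: [0, 0, 0, 0, 0, 0, 0, 0, 0, 0, 0, 0, 0, 0, 0, 0, 0, 0, 0, 0, 0, 0, 0, 0, 0, 0, 0, 0, 0, 0, 0, 0, 0, 0, 0, 0]
  claw: 2

```text
t: 13.28
eef_pos: [443.8, 335.9, 17.5]
tcp_rot: [3.142, 0.0, -2.951]
ft_force: [-0.4, 0.4, 0.3]
opening: 0.144
grip_force: 30.0
```

>>> move_arm:
  moves: [0, 0, -0.1, 0, 0, 0, -0.3, 0, 0, 0, -0.4, 0, 0, 0, -0.2, 0, 0, 0, 0, 0]

```text
t: 13.9
eef_pos: [444.3, 336.3, 170.2]
tcp_rot: [3.14, 0.004, -2.951]
ft_force: [0.3, -0.1, -3.2]
opening: 0.142
grip_force: 30.0
```

```bash
python3 -c "
from h import *
print(monitor.state()['ft_force'],monitor.state()['moment'])
plan((594.2,32.9,150),np.pi-.105)"
```

```text
[ 0.33562658 -0.10299864 -3.23489082] [ 0.0468031   0.05921337 -0.04873552]
pos [444.3 336.3 170.2] rot [ 3.14    0.0044 -2.9506] shift [-0.5968 -2.1759  0.1336] turn 0.1884 rows>= 6.0
```

>>> move_arm:
  moves: [-0.0746, -0.272, 0.0167, 0, -0.0746, -0.272, 0.0167, 0, -0.0746, -0.272, 0.0167, 0, -0.0746, -0.272, 0.0167, 0, -0.0746, -0.272, 0.0167, 0, -0.0746, -0.272, 0.0167, 0, -0.0746, -0.272, 0.0167, 0, -0.0746, -0.272, 0.0167, 0, 0, 0, 0, 0.0942, 0, 0, 0, 0.0942]

```text
t: 15.15
eef_pos: [592.8, 31.8, 145.5]
tcp_rot: [-3.142, -0.003, 3.03]
ft_force: [-0.5, -0.5, -2.3]
opening: 0.143
grip_force: 30.0
```

>>> move_arm:
  moves: [0, 0, 0.1, 0, 0, 0, 0.1, 0, 0, 0, 0, 0, 0, 0, 0, 0]

```text
t: 15.65
eef_pos: [593.6, 32.6, 117.3]
tcp_rot: [3.142, -0.0, 3.038]
ft_force: [-0.6, -0.8, -3.0]
opening: 0.145
grip_force: 30.0
```

Run:
```python
from h import *
i=viewer.camera_info("wrist");b=viewer.read_camera("wrist")[:,:,::-1];cv2.imwrite("pics/w5.png",b)
np.savez("w5.npz",K=i["K"],camera_from_world=i["camera_from_world"])
for p in((551.5,105,66),(537.3,-29.2,66)):print(proj("",p,i))
z=lambda x,y,w,h:cv2.resize(b[y:y+h,x:x+w],(400,300),interpolation=cv2.INTER_NEAREST)
cv2.imwrite("pics/c5.png",np.vstack([cv2.resize(b[100:325,170:470],(800,600))]))
cv2.imwrite("pics/s5.png",viewer.read_camera("side")[:,:,::-1]);cv2.imwrite("pics/t5.png",viewer.read_camera("top")[:,:,::-1])
plan((594.2,32.9,93),np.pi-.105)
```

```text
[434.57853408 183.85499082]
[209.54547609 183.6548843 ]
pos [593.7  32.5 117.9] rot [3.1415e+00 8.0000e-04 3.0370e+00] shift [-0.0026  0.003   0.166 ] turn 0.0002 rows>= 1.0
```

View pics/c5.png

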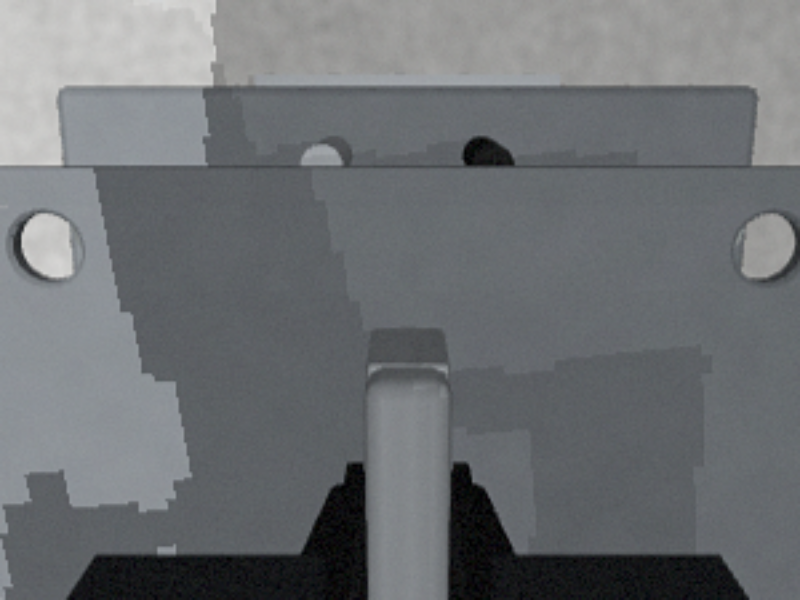

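The crop shows the plate held level, with its front hole rims centred at crop (46,246) and about (771,245). The pins peek out ahead of its front edge. I convert the hole rims to positions at the plate-top height.

Run:
```python
from h import *
i=np.load("w5.npz");z=117.9-17.2+5
b=cv2.imread("pics/w5.png");g=cv2.cvtColor(b,cv2.COLOR_BGR2GRAY)
cs=cv2.HoughCircles(cv2.resize(g,None,fx=3,fy=3,interpolation=cv2.INTER_CUBIC)[450:720],cv2.HOUGH_GRADIENT,1,300,param1=80,param2=12,minRadius=38,maxRadius=47)
print((cs[0]+[0,450,0])/3)
H=[ray("",p,z,i) for p in((459.1,192.1),(187.3,192.3))];print(np.round(H,1))
d=(H[0]-H[1])[:2];y=np.arctan2(-d[0],d[1]);print(np.linalg.norm(d),y,((H[0]+H[1])/2)[:2]+50*np.array([np.cos(y),np.sin(y)]))
W=np.load("w3.npz")
P=[ray("",(321-120+x*.3,207-90+yy*.3),66,W) for x,yy in((626,145),(177,145),(402,458))];print(np.round(P,1))
```

```text
[[187.83333333 191.83333333  12.83333333]
 [454.16666667 190.16666667  13.90000025]]
[[550.2 105.5 105.7]
 [536.2 -28.3 105.7]]
134.5055206518876 -0.10379986015913252 [592.93750698  33.43838556]
[[551.9 105.6  66. ]
 [537.7 -28.6  66. ]
 [643.7  28.1  66. ]]
```

>>> move_arm:
  moves: [-0.008, 0, 0.06, 0, 0, 0, 0.06, 0, 0, 0, 0.03, 0, 0, 0, 0.012, 0, 0, 0, 0, 0, 0, 0, 0, 0, 0, 0, 0, 0, 0, 0, 0, 0]

```text
t: 16.8
eef_pos: [594.8, 32.3, 93.3]
tcp_rot: [3.142, 0.0, 3.037]
ft_force: [0.4, 0.8, -2.5]
opening: 0.145
grip_force: 30.0
```

Run:
```python
from h import *
i=viewer.camera_info("wrist");b=viewer.read_camera("wrist")[:,:,::-1];cv2.imwrite("pics/w6.png",b)
np.savez("w6.npz",K=i["K"],camera_from_world=i["camera_from_world"])
s=monitor.state();print(s["eef_pos"],s["tcp_rot"],s["ft_force"],s["qvel"].round(3))
z=lambda x,y,w,h:cv2.resize(b[y:y+h,x:x+w],(400,300),interpolation=cv2.INTER_NEAREST)
tm=viewer.read_camera("top")[:,:,::-1];sd=viewer.read_camera("side")[:,:,::-1]
w=lambda m,x,y,w,h:cv2.resize(m[y:y+h,x:x+w],(400,300),interpolation=cv2.INTER_CUBIC)
cv2.imwrite("pics/c6.png",np.vstack([np.hstack([z(168,162,40,30),z(440,162,40,30)]),np.hstack([w(tm,257,180,96,72),w(sd,300,180,96,72)])]))
print([proj("",p,i).round(1) for p in((551.7,105.2,66),(537.5,-29,66))])
```

```text
[594.79925148  32.30374956  93.29288299] [3.14151297e+00 2.30183666e-04 3.03649793e+00] [ 0.41430315 -0.81796074 -3.35665344] [ 0.001  0.001  0.002 -0.001  0.001 -0.   ]
[array([448.4, 187.9]), array([196.7, 187.9])]
```

View pics/c6.png

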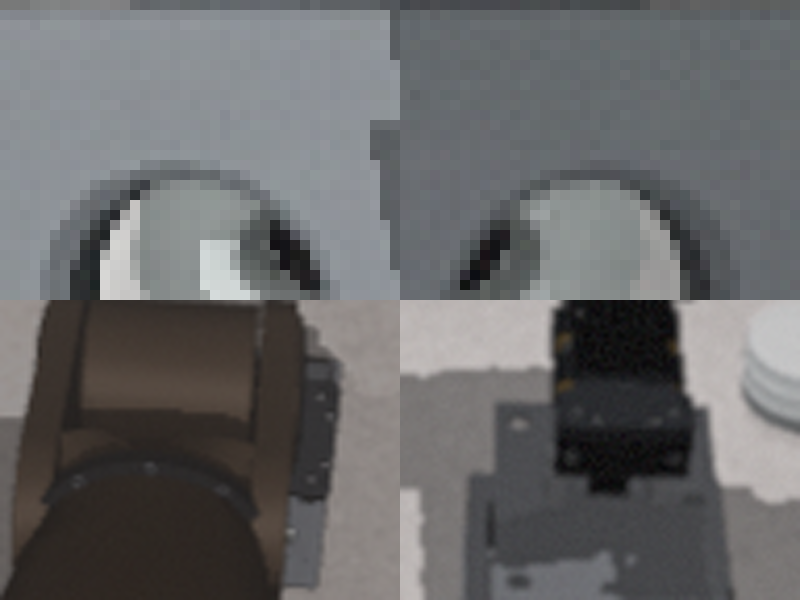

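Both threaded holes show at the inner side of the plate holes: left at (197,188), against a prediction of (196.7,187.9). I measure the rims numerically.

Run:
```python
from h import *
i=np.load("w6.npz");z=93.3-17.3+5
g=cv2.cvtColor(cv2.imread("pics/w6.png"),cv2.COLOR_BGR2GRAY)
T=i["camera_from_world"]
for p in((550.3,105.5,z),(536.2,-28.3,z)):
    print("expected",proj("",p,i),"r",366.9*6.5/(T[:3,:3]@np.array(p)+T[:3,3])[2])
for x in(170,444):
    print("cols",x);
    for v in range(175,210):print(v,' '.join('%3d'%k for k in g[v,x:x+36]))
```

```text
expected [458.92016316 189.50602929] r 13.109409612663399
expected [187.56575131 189.67995144] r 13.110849817895847
cols 170
175 146 144 144 144 147 145 147 144 144 142 145 141 141 145 146 143 143 144 143 145 140 145 146 144 144 145 146 145 147 144 145 146 143 146 148  93
176 144 145 147 143 147 145 142 144 143 147 146 142 143 143 142 140 146 144 143 145 144 145 144 145 145 145 147 146 146 147 149 144 145 146 150  96
177 142 145 144 146 144 146 146 144 147 147 145 145 146 149 147 145 148 147 144 146 144 145 144 144 146 146 146 148 148 145 149 146 147 145 147  89
178 144 145 145 145 144 144 145 146 143 148 149 151 128 128 120 120 120 129 139 136 148 148 147 147 145 148 148 148 148 144 147 148 146 146 149 144
179 144 144 145 146 144 146 149 146 148 133 131 110 107 105 103 100  96 105 106 102 121 119 137 146 146 149 148 148 144 150 149 149 148 145 146 152
180 144 143 146 146 145 146 147 128 115 111 109  76  62 106 123 136 139 141 130 130 113 104 109 125 148 150 147 147 146 148 150 146 147 148 149 150
181 148 145 147 145 144 147 132 108 103 104  79  44 110 136 142 143 147 146 148 148 146
[... 8693 characters left out ...]
  83  72  64  63  58  71  66  66  79  90  92  91  87 101 105 104 106 107 109 109 107 109 107 109 111 105 103
206 107 106 106 110 108 107 102  98  95  89  91  87  84  90  91  92  90  91  92  98 101 100 107 108 107 105 104 106 108 109 109 109 107 106 110 108
207 105 101 111 107 109 108 110 110 106 105 100  96  91  89  91  92 101  95 104 107 104 106 105 103 104 104 106 107 106 105 105 109 106 107 107 106
208 104 107 107 106 111 108 107 109 109 106 108 107 104 104 108 106 104 104 109 108 106 106 105 109 105 106 107 102 109 107 108 102 105 107 106 107
209 110 105 108 108 104 110 105 108 111 108 110 105 111 107 102 110 102 105 105 104 105 107 104 106 106 107 105 105 102 104 106 105 105 106 105 103
```

The plate hole centres come out at (551.7,105.4) and (537.6,-28.7), against posts at (551.7,105.2) and (537.5,-29.0). The underside is at about 76 mm, 10 mm above the posts. The error is under 1 mm and the arm is still, so I hand in.

```bash
python3 -c "
from cell import order,monitor
s=monitor.state();print(s['eef_pos'],s['grip_force'],abs(s['qvel']).max());print(order.job_done())"
```

```text
[594.77568503  32.32044714  93.22980994] 29.999214112758636 0.0022112265902221317
the job is handed in; nothing more can be done
None
```

The job is handed in: the roll is down on the spindle and let go, and the gripper is holding the cover level and steady about 10 mm above the posts; the front holes measure within about 1 mm of theirs, and the back hole, hidden from the cameras, was not checked directly.

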